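Change the thread spool on the sloping rack

ROBOT

A 6-joint arm with a two-finger parallel gripper is mounted at the origin on the work surface. World frame = base frame: x ahead of the robot, y to its left, z up, the work surface at z = 0. Lengths are in m, angles in rad, forces in N, time in s.
With the tool pointing down it reaches from about 0.375 to 0.9 m from the base axis. Payload 3.1 kg.
Tool frame: the origin (TCP) lies midway between the tips of the shut fingers; the grasp point (between the pads) lies 19 mm behind it (manip.pinch_z is the distance from the TCP to the grasp point, in m); z points along the fingers, y is the line along which they close (so a half turn about z gives the same grasp; the last joint's range is limited). The gripper opens to 85 mm and grips with 20 to 120 N. Pads are 22 mm wide; open, the fingers measure 114 mm over their backs; the gripper's body (76 mm by 85 mm) begins 54 mm behind the grasp point. The pads swing forward as they close: fully open they stand 13 mm farther back than shut.
Start: joints at [-1.508, 0.527, 1.433, -0, 1.181, -0.178], TCP at [0.149, -0.607, 0.231] pointing down, gripper open.
Joint ranges: [-3.08, 3.08], [-0.75, 2.2], [0.22, 2.44], [-1.43, 4.57], [0, 2.65], [-2.85, 2.85]. Speed limits (rad/s): [2.79, 2.79, 3.14, 3.14, 3.14, 3.14].

INTERFACE

Orientations are given as a unit quaternion [x, y, z, w].
In Python, from station import manip, viewer, ticket gives the robot as it stands.
- The arm moves only by the shell command python3 -m creep 'ROWS' [FORCE]. ROWS is JSON, a list of rows, each an object with "slide": the shift along the tool's x, y, z in cm, a list of three; "angular": the turn, a rotation vector about the tool's x, y, z in rad, a list of three; "claw": the opening, from -1 (shut) to 1 (fully open). A call has 1 to 10 rows; each row shifts and turns the commanded pose from where the row before left it, along the tool's axes as they then stand; what a row does not reach is not made up. A row lasts 1/12 s, in which the tool goes at most 41.7 mm and 7.16 degrees, less where a joint would pass 70% of its speed; a pose out of reach is approached as far as the arm can. A call with a gripper value outside its range is refused whole. The fingers move at their own pace and stop on an object; FORCE is the grip in N (left out, the last holds). Time passes only in rows, so rows that do not move let the fingers close. It gives the time, the measured TCP pose, the force, the opening and the grip force at its end, in the units of the state.
- manip.sense(): the state, without advancing time (a new reading comes with each control period).
- viewer.snapshot(name): name is "scene" or "side" or "wrist"; returns the picture (400x640x3 uint8, blue, green, red); there is no depth.
- viewer.calibration(name): a dict with "fov_y" (degrees; the focal length in pixels is half the picture's height over the tangent of half this angle, whatever the lens; pixels are square), "cx", "cy" (the principal point, pixels), "k1" (the pictures are not rectified: a ray, as slopes to the right and down, at radius r is drawn at 1 + k1 r^2 times it, then the intrinsics apply), "T" (4x4, takes a point from camera to world coordinates); the wrist camera has in their place "tool_from_camera" (4x4, takes a point from camera to tool coordinates, whose origin is the TCP and whose axes are the flange's). Camera axes: x right, y up, looking along -z (the intrinsics and any distortion apply to the point x, -y, -z); pixel columns grow to the right and rows downward; lengths in m; the calibration is good to about 2 mm. A picture is of the moment at which its call begins: read the wrist's pose just before it. calibration takes no time and is no camera call.
- ticket.sign_off(): hands the job in; it is judged then, once.
The state is a dict: "t": time; "q": joint angles; "qd": joint speeds; "tau": joint torques, N m; "tcp_pos": TCP position; "tool_rot": TCP orientation; "force": force on the tool from outside, world axes, zero at the start; "ft_torque": the same for the moment, N m; "finger_gap": opening from 0.0 (shut) to 1.0 (fully open); "gripper_force": force on a finger pad.
Only numpy, scipy, OpenCV 4.12 (cv2) and the standard library are available. Lean on these libraries where they do the work, as an engineer would, in place of code of your own. Each camera call takes 0.05 s, during which the arm holds its last target. There are 200 camera calls.

TASK

Take the empty tube off its spindle on the sloping spool rack and leave it in the grey tray. Then take the full spool of thread that stands on the table and mount it on the freed spindle, pushed fully home against the felt washer. Leave the spool on the other spindle and everything else on the table where it is.

Things in the scene. Friction and masses are not known exactly. Their poses are not given: they have to be found in the camera images.
- rack: Fixed plywood spool rack: a board 115 x 280 x 12 sloping 30 degrees, low edge at the front (local -x, roughly towards the robot), back edge about 80 high, on a base 140 x 280. Two spindles stand square to the slope, 140 apart along local y, leaning 30 degrees to the front. Origin: under the middle of the base, on the table; z up, +y towards spindle_left.
- spindle_left: Spindle at the rack's local +y end: bare steel pin 13 diameter, 95 long, the last 15 tapering to 4 at the tip; at its foot a grey felt washer 41 diameter, 5 thick. Origin: on the pin's axis at the washer's top face, where a tube's end rests when fully home; z along the pin to its tip.
- spindle_right: The same spindle at the rack's local -y end; origin and axes as for spindle_left. One spindle (either) carries the empty tube at the start, the other carries other_spool.
- spindle_left_home (a point): Point on the left spindle's axis 37.5 above the washer: where the middle of a tube or spool is when it is fully home.
- spindle_right_home (a point): The same point on the right spindle.
- empty_tube: Bare white plastic tube, 28 outer diameter, bore 18, 75 long, about 30 g; at the start it sits on one of the spindles. Origin: middle of its lower end; z along its axis.
- empty_tube_mid (a point): Middle of the empty tube, 37.5 from either end on its axis.
- full_spool: Full spool of undyed thread standing upright on the table: the same white tube (75 long, bore 18, outer 28) wound with a hard straight package 50 diameter from 4 to 71 above its lower end; about 120 g. Both ends are alike. Origin: middle of its lower end; z along its axis.
- full_spool_mid (a point): Middle of the full spool, 37.5 from either end on its axis.
- other_spool: A spool just like full_spool, already mounted on the other spindle: stays there. Origin: middle of its lower end; z along its axis.
- tray: Open grey plastic tray for empties, fixed: 160 x 110 x 50 high outside, walls and floor 4 thick. Origin: middle of its underside; x along the 160 side, z up.
- bobbin: Bystander: small squat metal bobbin, 32 diameter x 20 high, standing on the table. Origin: middle of its underside.
- snips: Bystander: thread snips with black handles lying flat, about 130 long, 10 high, along local x. Origin: under the pivot.
- driver: Bystander: screwdriver lying along local x, 160 long.
- tin: Bystander: closed plain steel tin, 54 diameter x 55 high. Origin: middle of its underside.
Mind the look-alikes: they are no part of the job. Leave any pink look-alike of the full_spool alone.

How it is judged:
By the outcome, as a careful person would: the job done as asked, in the order asked, and still so for the second after the job is handed in, with the robot touching nothing.
It also fails if it takes over 61 s, if anything falls off the work surface, if the arm or the gripper's body presses on something with over 40 N, if the wrist force passes 120 N, or if a joint passes its speed limit or range.

## Working session

There is one attempt and no reset: what is moved stays moved. The work goes in short steps, Python scripts to look and compute and a shell command to move; the robot and the scene stay as the last step left them, time stands still between calls to the robot, and variables do not carry over. Pictures are saved under pics/ and viewed, at most 10 in all, crops included, and the job is handed in when it is done.

```bash
ls; mkdir -p pics; python3 - <<'E'
from station import manip, viewer
import cv2
for n in("scene","side"):
    cv2.imwrite(f"pics/{n}0.png",viewer.snapshot(n)); c=viewer.calibration(n); print(n,{k:(v if k!='T' else [[round(float(x),4) for x in r] for r in v]) for k,v in c.items()})
print(viewer.calibration("wrist")); print(manip.sense(),manip.pinch_z)
E
```

```text
pics
scene {'fov_y': 51.76719504561286, 'cx': 316.56135597010166, 'cy': 196.47416044274405, 'k1': -0.10822292311970967, 'T': [[0.6422, -0.5855, 0.4949, 1.0138], [0.7666, 0.4867, -0.4189, -0.3946], [0.0044, 0.6483, 0.7613, 0.7617], [0.0, 0.0, 0.0, 1.0]]}
side {'fov_y': 42.347529661598955, 'cx': 316.77632526700773, 'cy': 201.4913609361174, 'k1': 0.026648528605001102, 'T': [[0.9921, 0.0753, -0.1002, 0.4429], [-0.1252, 0.6241, -0.7713, -1.0102], [0.0045, 0.7777, 0.6286, 0.891], [0.0, 0.0, 0.0, 1.0]]}
{'fov_y': 62.28552765043565, 'cx': 317.7501165673686, 'cy': 201.72284116988385, 'k1': 0.008726993269344518, 'tool_from_camera': array([[-8.87847987e-04,  9.62020829e-01,  2.72974606e-01,
         6.86371535e-02],
       [ 9.99999513e-01,  9.71513995e-04, -1.71331483e-04,
        -6.38559880e-05],
       [-4.30023106e-04,  2.72974321e-01, -9.62021224e-01,
        -1.43342913e-01],
       [ 0.00000000e+00,  0.00000000e+00,  0.00000000e+00,
         1.00000000e+00]])}
{'t': 0.1, 'q': array([-1.50848511e+00,  5.28393480e-01,  1.43379070e+00,  6.67864342e-06,
        1.18141282e+00, -1.78468838e-01]), 'qd': array([-0.00015898, -0.00099284, -0.0037423 ,  0.00087487, -0.00234151,
        0.00231986]), 'tau': array([-1.06857383e-04, -4.43305027e+01, -1.78586930e+01, -2.36166288e-04,
        3.91411566e-03, -2.51164755e-05]), 'tcp_pos': array([ 0.14904549, -0.60629287,  0.23041376]), 'tool_rot': array([ 9.92761524e-01,  1.20098097e-01,  6.12553253e-05, -1.00030659e-03]), 'force': array([ 0.95014168, -0.4681969 , -0.19492572]), 'ft_torque': array([0.00151793, 0.05971346, 0.05646918]), 'gripper_force': 0.0, 'finger_gap': 1.0022757738097887} 0.0187
```

View pics/scene0.png

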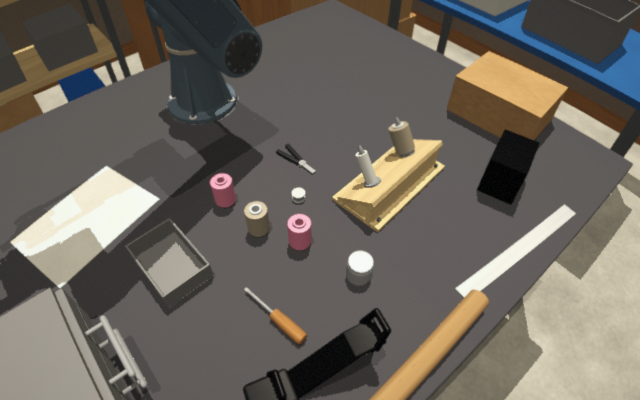

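View pics/side0.png

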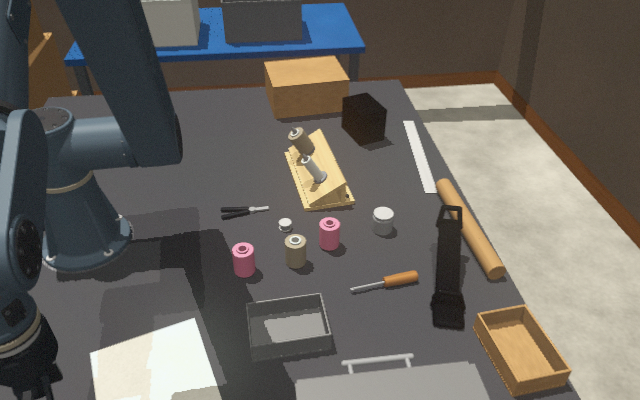

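The scene shows:
- **Rack:** the bare white tube is on the near spindle at scene (367,167), and the other spool is on the far one at (401,138).
- **Undyed spool candidates:** the tan one at scene (257,218) / side (296,250), pink ones at (223,190) and (300,232), and other_spool at (401,138). I choose the tan one standing on the table.
- **Grey trays:** the tray is at scene (169,262) / side (288,326).

I'll check these choices in close crops.

```bash
python3 - <<'E'
import cv2
a=cv2.imread("pics/scene0.png")[115:265,200:455]; cv2.imwrite("pics/sc.png",cv2.resize(a,None,fx=3,fy=3,interpolation=cv2.INTER_CUBIC))
a=cv2.imread("pics/side0.png")[120:270,210:400]; cv2.imwrite("pics/si.png",cv2.resize(a,None,fx=4,fy=4,interpolation=cv2.INTER_CUBIC))
E
```

```text
(no output)
```

View pics/sc.png

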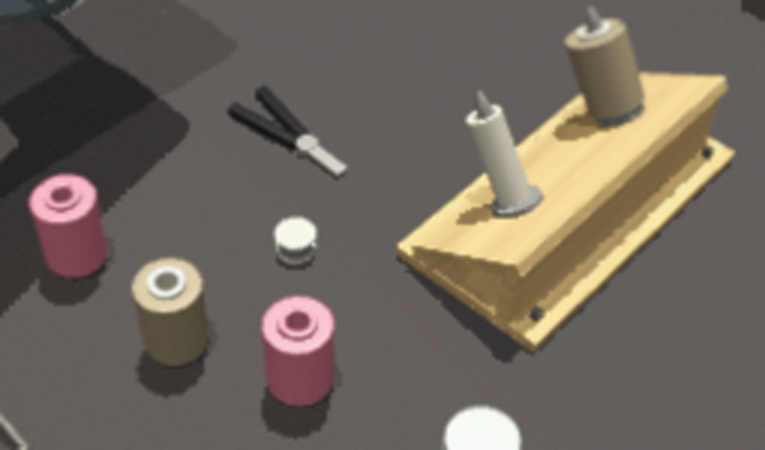

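View pics/si.png

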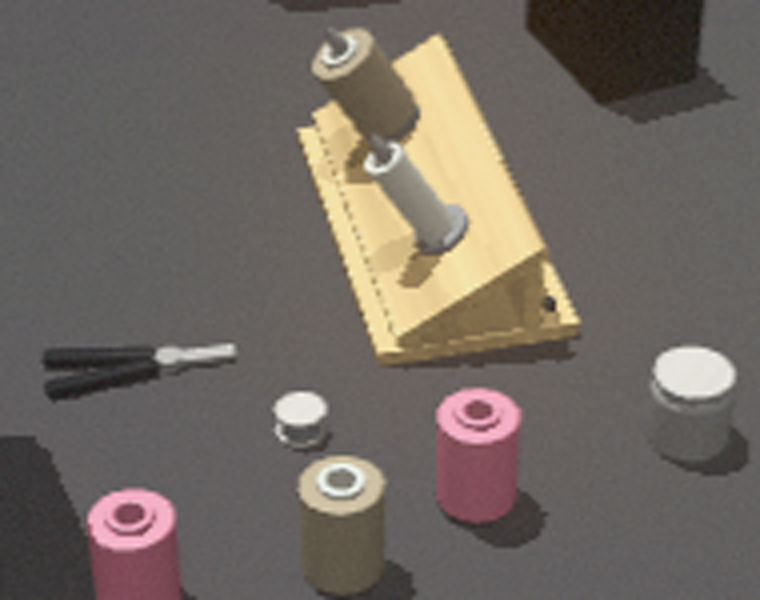

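The crops confirm the tan spool on the table, with its tube top at scene crop (167,281) and side crop (343,480). The white tube is on the right-hand (-y) spindle. Next I triangulate.

```bash
cat > h.py <<'E'
import numpy as np, cv2
from station import manip, viewer
from scipy.optimize import least_squares
from scipy.spatial.transform import Rotation as R
def project(n,P,T=None):
    c=viewer.calibration(n); T=np.array(c["T"] if T is None else T)
    p=(np.asarray(P)-T[:3,3])@T[:3,:3]; s=p[...,:2]*[1,-1]/-p[...,2:]
    s=s*(1+c["k1"]*(s**2).sum(-1,keepdims=True)); return s*200/np.tan(np.radians(c["fov_y"]/2))+[c["cx"],c["cy"]]
def cs(p): return (np.array(p)+.5)/3-.5+[200,115]
def ci(p): return (np.array(p)+.5)/4-.5+[210,120]
def tri(a,b,z=None):
    f=lambda P: np.r_[project("scene",P)-a if a is not None else [], project("side",P)-b if b is not None else [], (P[2]-z)*1e5 if z is not None else []]
    r=least_squares(f,[.5,-.3,.1],x_scale=.1); return r.x.round(4),r.fun.round(1)
def rack(p): # p: x,y,z of right washer top, yaw
    A=R.from_euler("zy",[p[3],-np.pi/6]); return A
E
python3 - <<'E'
from h import *
for n,a,b in [("spool",(167,281),(343,480)),("pinkB",(298,322),(480,411)),("pinkA",(63,195),(131,515)),("bobbin",(296,232),(302,410)),
 ("tubetop",(486,113),(383,157)),("tip",(481,95),(374,137)),("washer",(515,200),(440,230)),("othertop",(594,30),(341,52)),("othertip",(593,10),(331,32)),("tin",(482,438),(694,374))]:
    print(n,*tri(cs(a),ci(b)))
for p in [(247,304),(325,296),(330,348),(250,357)]: print("tray",tri(None,p,.05)[0])
for p in [(168,222),(211,264),(128,262),(176,300)]: print("trayscene",tri(p,None,.05)[0])
def f(p):
    A=rack(p); o=p[:3]; e=[]
    for q,a,b in [((0,0,.075),(486,113),(383,157)),((0,0,0),(515,200),(440,230)),((0,.14,.075),(594,30),(341,52))]:
        P=o+A.apply(q); e+=[project("scene",P)-cs(a),project("side",P)-ci(b)]
    return np.ravel(e)
r=least_squares(f,[.6,-.1,.06,0],x_scale=.1); print(r.x.round(4),r.fun.round(1)); print("axis",rack(r.x).apply([0,0,1]))
E
```

```text
spool [ 0.5068 -0.1376  0.0714] [-0.  0. -0. -0.]
pinkB [ 0.5946 -0.0873  0.0706] [ 0.  -0.2  0.1  0.2]
pinkA [ 0.3849 -0.1507  0.0701] [ 0. -0.  0.  0.]
bobbin [ 0.4908 -0.0093  0.0158] [-0.   0.2 -0.1 -0.2]
tubetop [0.5588 0.1239 0.1159] [-0.   0.1 -0.1 -0.1]
tip [0.5533 0.1222 0.1323] [ 0.  -0.2  0.1  0.2]
washer [0.598  0.1254 0.0507] [ 0.  -0.1  0.   0.1]
othertop [0.5436 0.2617 0.1147] [-0.   0.1 -0.1 -0.1]
othertip [0.537  0.2643 0.13  ] [-0.   0.1 -0.1 -0.1]
tin [ 0.7373 -0.0441  0.0496] [-0.  0. -0. -0.]
tray [ 0.3907 -0.2968  0.05  ]
tray [ 0.5544 -0.2953  0.05  ]
tray [ 0.5462 -0.4241  0.05  ]
tray [ 0.3938 -0.4253  0.05  ]
trayscene [ 0.4002 -0.2991  0.05  ]
trayscene [ 0.5523 -0.2801  0.05  ]
trayscene [ 0.4399 -0.4117  0.05  ]
trayscene [ 0.5785 -0.3737  0.05  ]
[0.5969 0.1236 0.0537 0.1213] [ 0.2 -0.6  0.2 -0.9 -0.8 -0.8 -0.3 -0.4  0.3  1.6  0.4  1. ]
axis [-5.00000000e-01  3.46944695e-18  8.66025404e-01]
```

```bash
sed -i 's/"zy",\[p\[3\],-np.pi\/6\]/"ZY",[p[3],-np.pi\/6]/' h.py
cat >> h.py <<'E'
def wristT():
    s=manip.sense(); M=np.eye(4); M[:3,:3]=R.from_quat(s["tool_rot"]).as_matrix(); M[:3,3]=s["tcp_pos"]; return M@viewer.calibration("wrist")["tool_from_camera"]
def wshot(name):
    T=wristT(); im=viewer.snapshot("wrist"); cv2.imwrite(f"pics/{name}.png",im); np.save(f"pics/{name}.npy",T); return im,T
def onz(px,z,T): # wrist pixel -> world at height z
    r=least_squares(lambda p: project("wrist",np.r_[p,z],T)-px,T[:2,3],x_scale=.1); return r.x.round(4)
def rotfor(axis,yaw): # tool z = -axis, tool x in vertical plane of yaw
    z=-np.asarray(axis)/np.linalg.norm(axis); y=np.cross(z,[np.cos(yaw),np.sin(yaw),0]); y/=np.linalg.norm(y); return R.from_matrix(np.c_[np.cross(y,z),y,z])
def go(pos,Rt=None): # print slide (cm, present tool axes) and then turn
    s=manip.sense(); A=R.from_quat(s["tool_rot"]); print("slide cm",(A.inv().apply(np.array(pos)-s["tcp_pos"])*100).round(2), "then turn",(A.inv()*Rt).as_rotvec().round(4) if Rt is not None else "")
E
python3 -m creep '[{"slide":[2.6,-2,-0.12],"angular":[0,0,0],"claw":1},{"slide":[2.6,-2,-0.12],"angular":[0,0,0],"claw":1},{"slide":[2.6,-2,-0.12],"angular":[0,0,0],"claw":1},{"slide":[2.6,-2,-0.12],"angular":[0,0,0],"claw":1},{"slide":[2.6,-2,-0.12],"angular":[0,0,0],"claw":1},{"slide":[2.6,-2,-0.12],"angular":[0,0,0],"claw":1},{"slide":[2.6,-2,-0.12],"angular":[0,0,0],"claw":1},{"slide":[2.6,-2,-0.12],"angular":[0,0,0],"claw":1},{"slide":[2.6,-2,-0.12],"angular":[0,0,0],"claw":1},{"slide":[2.6,-2,-0.12],"angular":[0,0,0],"claw":1}]' 40
python3 -m creep '[{"slide":[2.6,-2,-0.12],"angular":[0,0,0],"claw":1},{"slide":[2.6,-2,-0.12],"angular":[0,0,0],"claw":1},{"slide":[2.6,-2,-0.12],"angular":[0,0,0],"claw":1},{"slide":[2.6,-2,-0.12],"angular":[0,0,0],"claw":1},{"slide":[2.6,-2,-0.12],"angular":[0,0,0],"claw":1},{"slide":[2.6,-2,-0.12],"angular":[0,0,0],"claw":1},{"slide":[2.6,-2,-0.12],"angular":[0,0,0],"claw":1},{"slide":[0,0,0],"angular":[0,0,0],"claw":1}]'
python3 - <<'E'
from h import *
im,T=wshot("w1"); print(manip.sense()["tcp_pos"])
for n,p in dict(spool=[.507,-.138,.075],pinkB=[.595,-.087,.075],tubetop=[.559,.124,.12]).items(): print(n,project("wrist",np.array(p),T).round(0))
E
```

```text
t: 0.93
tcp_pos: [0.3545, -0.3491, 0.2431]
tool_rot: [0.993, 0.12, -0.0, -0.0]
force: [1.2, -0.1, -0.1]
finger_gap: 1.003
gripper_force: 0.0
t: 1.6
tcp_pos: [0.4999, -0.167, 0.2517]
tool_rot: [0.992, 0.123, 0.001, -0.001]
force: [-0.9, -1.2, -0.5]
finger_gap: 1.001
gripper_force: 0.0
[ 0.49836447 -0.16894235  0.25147377]
spool [291. 167.]
pinkB [257.  58.]
tubetop [-43.  24.]
```

View pics/w1.png

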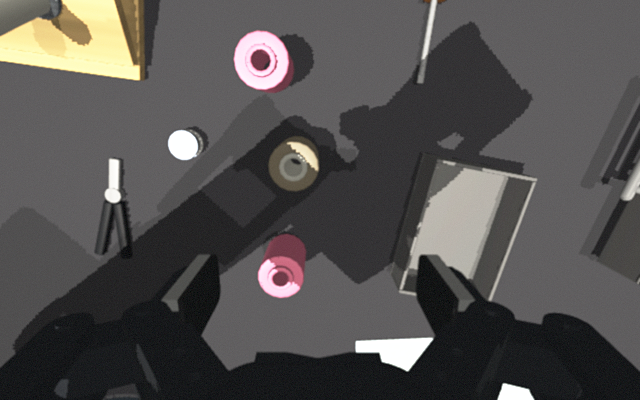

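w1: the spool's bore is at (293,167), within 2 px of my prediction. The pinks are at (262,60) and (281,278), and the tray rim corners are near (422,152), (537,178) and (400,295).

```bash
python3 - <<'E'
from h import *
T=np.load("pics/w1.npy"); print("spool",onz((293,167),.075,T),"pinkB",onz((262,60),.075,T),"pinkA",onz((281,278),.075,T))
for p in [(422,152),(537,178),(400,295)]: print("tray",onz(p,.05,T))
def f(p):
    A=rack(p); o=p[:3]; e=[]
    for q,a,b in [((0,0,.075),(486,113),(383,157)),((0,0,0),(515,200),(440,230)),((0,.14,.075),(594,30),(341,52))]:
        P=o+A.apply(q); e+=[project("scene",P)-cs(a),project("side",P)-ci(b)]
    return np.ravel(e)
r=least_squares(f,[.6,-.1,.06,0],x_scale=.1); print(r.x.round(4),r.fun.round(1)); ax=rack(r.x).apply([0,0,1]); print("axis",ax)
top=r.x[:3]+[0,0,.0045]+.075*ax; print("top",top)
go(top+.10*ax,rotfor(ax,r.x[3]))
E
```

```text
spool [ 0.507  -0.1401] pinkB [ 0.5945 -0.0917] pinkA [ 0.3866 -0.1544]
tray [ 0.5502 -0.2658]
tray [ 0.5535 -0.3924]
tray [ 0.3849 -0.2951]
[0.5969 0.1267 0.0505 0.113 ] [-0.2  0.7  0.3  0.3  0.1 -0.5 -0.4 -0.1  0.1 -0.1  0.  -0.4]
axis [-0.4968095  -0.05639436  0.8660254 ]
top [0.55967567 0.12251031 0.11997337]
slide cm [  8.08 -27.44   4.5 ] then turn [-0.0352  0.5228  0.1295]
```

```bash
python3 -m creep '[{"slide":[1,-3,0.2],"angular":[0,0,0],"claw":1},{"slide":[1,-3,0.2],"angular":[0,0,0],"claw":1},{"slide":[1,-3,0.2],"angular":[0,0,0],"claw":1},{"slide":[1,-3,0.2],"angular":[0,0,0],"claw":1},{"slide":[1,-3,0.2],"angular":[0,0,0],"claw":1},{"slide":[1,-3,0.2],"angular":[0,0,0],"claw":1},{"slide":[1,-3,0.2],"angular":[0,0,0],"claw":1},{"slide":[1,-3,0.2],"angular":[0,0,0],"claw":1},{"slide":[0,-3,0],"angular":[0,0,0],"claw":1}]'
python3 -m creep '[{"slide":[0,0,0],"angular":[-0.006,0.087,0.0215],"claw":1},{"slide":[0,0,0],"angular":[-0.006,0.087,0.0215],"claw":1},{"slide":[0,0,0],"angular":[-0.006,0.087,0.0215],"claw":1},{"slide":[0,0,0],"angular":[-0.006,0.087,0.0215],"claw":1},{"slide":[0,0,0],"angular":[-0.006,0.087,0.0215],"claw":1},{"slide":[0,0,0],"angular":[-0.006,0.087,0.0215],"claw":1},{"slide":[0,0,0],"angular":[0,0,0],"claw":1},{"slide":[0,0,0],"angular":[0,0,0],"claw":1}]'
cat >> h.py <<'E'
YAW=.113; AX=np.array([-.4968,-.0564,.8660]); TOP=np.array([.5597,.1225,.1200])
E
python3 - <<'E'
from h import *
im,T=wshot("w2"); go(TOP+.07*AX,rotfor(AX,YAW)); print(project("wrist",TOP,T),project("wrist",TOP+.015*AX,T),project("wrist",TOP-.075*AX,T))
E
```

```text
t: 2.4
tcp_pos: [0.5116, 0.1103, 0.2352]
tool_rot: [0.993, 0.119, 0.0, 0.0]
force: [-0.1, 0.1, -0.2]
finger_gap: 0.996
gripper_force: 0.0
t: 3.07
tcp_pos: [0.5092, 0.1092, 0.235]
tool_rot: [0.965, 0.052, 0.256, -0.013]
force: [0.2, -0.1, 0.4]
finger_gap: 1.0
gripper_force: 0.0
slide cm [-1.48 -0.79  5.53] then turn [ 0.0042  0.0018 -0.0035]
[308.10215875 207.32564628] [307.66951292 212.80107713] [309.73482225 186.65812052]
```

View pics/w2.png

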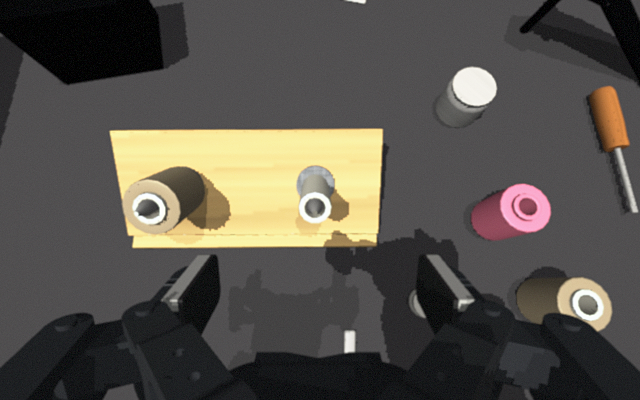

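w2: looking along the axis, the tube top is at (315,208), the washer at (316,181) and other_spool's top at (149,208). That is about 6 px to the right of the prediction. The rack edges are level, so the yaw is good, and I refit with the wrist view.

```bash
python3 - <<'E'
from h import *
T=np.load("pics/w2.npy")
def f(p,w=1):
    o=p[:3]; e=[]; A=rack(p)
    for q,a in [((0,0,.075),(315,208)),((0,0,0),(316,181.5)),((0,.14,.075),(149,208))]:
        e+=list(project("wrist",o+A.apply(q),T)-a)
    return np.r_[e,(o-[.5969,.1267,.055])*w*200]
for w in (0.01,1):
    r=least_squares(f,[.6,.12,.055,.11],args=(w,),x_scale=.1); print(r.x.round(4),r.fun.round(1)); ax=rack(r.x).apply([0,0,1]); top=r.x[:3]+.075*ax; print(top,ax); go(top+.07*ax,rotfor(ax,r.x[3]))
E
```

```text
[0.5987 0.1207 0.0574 0.1222] [ 0.7 -2.6 -0.5  3.5 -0.3 -0.2  0.  -0.   0. ]
[0.56152261 0.11616752 0.1223766 ] [-0.49626905 -0.06096745  0.8660254 ]
slide cm [-1.26 -0.11  5.38] then turn [ 0.0088  0.0018 -0.0115]
[0.5988 0.1209 0.0569 0.1225] [ 0.6 -2.6 -0.7  3.5 -0.2 -0.1  0.4 -1.2  0.4]
[0.56161685 0.11633636 0.12189845] [-0.49625544 -0.06107812  0.8660254 ]
slide cm [-1.28 -0.13  5.43] then turn [ 0.0089  0.0018 -0.0117]
```

```bash
python3 -m creep '[{"slide":[-0.7,-0.06,2.7],"angular":[0.009,0.002,-0.012],"claw":1},{"slide":[-0.7,-0.06,2.7],"angular":[0,0,0],"claw":1},{"slide":[0,0,0],"angular":[0,0,0],"claw":1},{"slide":[0,0,0],"angular":[0,0,0],"claw":1}]'
python3 - <<'E'
from h import *
s=manip.sense(); A=R.from_quat(s["tool_rot"]); print(A.as_matrix().round(3).tolist(),s["tcp_pos"])
im,T=wshot("w3"); cv2.imwrite("pics/w3c.png",im)
# where a point on the tool axis shows
for d in (0,.04,.07,.145): print(d,project("wrist",s["tcp_pos"]+A.apply([0,0,d]),T).round(1))
E
```

```text
t: 3.45
tcp_pos: [0.5262, 0.1128, 0.181]
tool_rot: [0.964, 0.059, 0.258, -0.017]
force: [0.5, 0.7, 1.1]
finger_gap: 1.0
gripper_force: 0.0
[[0.86, 0.123, 0.495], [0.106, -0.992, 0.063], [0.499, -0.001, -0.867]] [0.52624204 0.11276261 0.18102221]
0 [317.6 259.4]
0.04 [317.6 229.5]
0.07 [317.6 213.8]
0.145 [317.5 188. ]
```

View pics/w3.png

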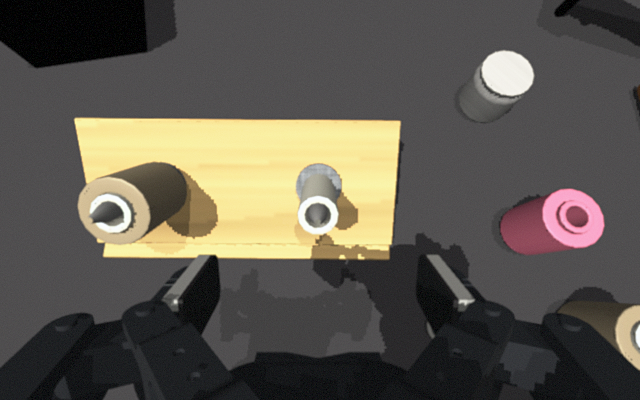

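w3: the tube top at (318,215) lies on the tool axis (predicted (318,214)), and the washer is at (319,185). The tool is aligned, so I descend along the axis and grip.

```bash
python3 -m creep '[{"slide":[-0.05,0,1.8],"angular":[0,0,0],"claw":1},{"slide":[0,0,1.8],"angular":[0,0,0],"claw":1},{"slide":[0,0,1.8],"angular":[0,0,0],"claw":1},{"slide":[0,0,1.8],"angular":[0,0,0],"claw":1},{"slide":[0,0,1.8],"angular":[0,0,0],"claw":1},{"slide":[0,0,1.2],"angular":[0,0,0],"claw":1},{"slide":[0,0,0],"angular":[0,0,0],"claw":1}]' 30
python3 -m creep '[{"slide":[0,0,0],"angular":[0,0,0],"claw":-1},{"slide":[0,0,0],"angular":[0,0,0],"claw":-1},{"slide":[0,0,0],"angular":[0,0,0],"claw":-1},{"slide":[0,0,0],"angular":[0,0,0],"claw":-1},{"slide":[0,0,0],"angular":[0,0,0],"claw":-1},{"slide":[0,0,0],"angular":[0,0,0],"claw":-1},{"slide":[0,0,0],"angular":[0,0,0],"claw":-1},{"slide":[0,0,0],"angular":[0,0,0],"claw":-1},{"slide":[0,0,0],"angular":[0,0,0],"claw":-1},{"slide":[0,0,0],"angular":[0,0,0],"claw":-1}]' 30
```

```text
t: 4.08
tcp_pos: [0.5657, 0.1193, 0.1178]
tool_rot: [0.963, 0.06, 0.262, -0.019]
force: [-0.0, 0.6, -0.4]
finger_gap: 1.002
gripper_force: 0.0
t: 4.92
tcp_pos: [0.5634, 0.1188, 0.1171]
tool_rot: [0.963, 0.06, 0.26, -0.018]
force: [-3.2, -0.8, 6.1]
finger_gap: 0.301
gripper_force: 29.1
```

The rows were clipped, so the tool sits about 27 mm too shallow. I'll open, go deeper and regrip.

```bash
python3 -m creep '[{"slide":[0,0,0],"angular":[0,0,0],"claw":1},{"slide":[0,0,0],"angular":[0,0,0],"claw":1},{"slide":[0,0,0],"angular":[0,0,0],"claw":1},{"slide":[0,0,0],"angular":[0,0,0],"claw":1},{"slide":[0,0,0.8],"angular":[0,0,0],"claw":1},{"slide":[0,0,0.8],"angular":[0,0,0],"claw":1},{"slide":[0,0,0.8],"angular":[0,0,0],"claw":1},{"slide":[0,0,0],"angular":[0,0,0],"claw":1},{"slide":[0,0,0],"angular":[0,0,0],"claw":1}]' 30
python3 - <<'E'
from h import *
s=manip.sense();A=R.from_quat(s["tool_rot"]); print(A.inv().apply(s["tcp_pos"]-[.52624,.11276,.18102]),s["q"].round(2))
E
```

```text
t: 5.67
tcp_pos: [0.5752, 0.1205, 0.0951]
tool_rot: [0.964, 0.06, 0.259, -0.018]
force: [0.7, 0.5, 0.6]
finger_gap: 0.998
gripper_force: 0.0
[-0.0003392  -0.0012094   0.09915569] [-0.02  0.62  2.03  2.    0.09 -0.56]
```

```bash
python3 -m creep '[{"slide":[0,0,0],"angular":[0,0,0],"claw":-1},{"slide":[0,0,0],"angular":[0,0,0],"claw":-1},{"slide":[0,0,0],"angular":[0,0,0],"claw":-1},{"slide":[0,0,0],"angular":[0,0,0],"claw":-1},{"slide":[0,0,0],"angular":[0,0,0],"claw":-1},{"slide":[0,0,0],"angular":[0,0,0],"claw":-1},{"slide":[0,0,0],"angular":[0,0,0],"claw":-1},{"slide":[0,0,0],"angular":[0,0,0],"claw":-1},{"slide":[0,0,0],"angular":[0,0,0],"claw":-1}]' 40
python3 -m creep '[{"slide":[0,0,-0.8],"angular":[0,0,0],"claw":-1},{"slide":[0,0,-0.8],"angular":[0,0,0],"claw":-1},{"slide":[0,0,-0.8],"angular":[0,0,0],"claw":-1},{"slide":[0,0,-0.8],"angular":[0,0,0],"claw":-1},{"slide":[0,0,-0.8],"angular":[0,0,0],"claw":-1},{"slide":[0,0,-0.8],"angular":[0,0,0],"claw":-1},{"slide":[0,0,-0.8],"angular":[0,0,0],"claw":-1},{"slide":[0,0,-0.8],"angular":[0,0,0],"claw":-1}]'
python3 - <<'E'
from h import *
s=manip.sense();A=R.from_quat(s["tool_rot"]); print(A.inv().apply(s["tcp_pos"]-[.52624,.11276,.18102]),s["q"].round(2))
E
```

```text
t: 6.42
tcp_pos: [0.5754, 0.1205, 0.0959]
tool_rot: [0.964, 0.06, 0.26, -0.018]
force: [-2.1, -0.8, 4.7]
finger_gap: 0.306
gripper_force: 40.0
t: 7.08
tcp_pos: [0.5435, 0.1162, 0.1511]
tool_rot: [0.964, 0.06, 0.26, -0.018]
force: [0.9, 0.1, -0.9]
finger_gap: 0.301
gripper_force: 39.4
[ 0.00011548 -0.00111095  0.03473843] [-0.04  0.48  2.08  0.91  0.11  0.53]
```

```bash
python3 -m creep '[{"slide":[0,0,-1],"angular":[0,0,0],"claw":-1},{"slide":[0,0,-1],"angular":[0,0,0],"claw":-1},{"slide":[0,0,-1],"angular":[0,0,0],"claw":-1},{"slide":[0,0,-1],"angular":[0,0,0],"claw":-1},{"slide":[0,0,-1],"angular":[0,0,0],"claw":-1},{"slide":[0,0,-1],"angular":[0,0,0],"claw":-1},{"slide":[0,0,-1],"angular":[0,0,0],"claw":-1},{"slide":[0,0,0],"angular":[0,0,0],"claw":-1}]'
python3 -m creep '[{"slide":[0,0,0],"angular":[0,-0.1,0],"claw":-1},{"slide":[0,0,0],"angular":[0,-0.1,0],"claw":-1},{"slide":[0,0,0],"angular":[0,-0.1,0],"claw":-1},{"slide":[0,0,0],"angular":[0,-0.1,0],"claw":-1},{"slide":[0,0,0],"angular":[0,-0.12,0],"claw":-1},{"slide":[0,0,0],"angular":[0,0,0],"claw":-1}]'
python3 - <<'E'
from h import *
s=manip.sense();A=R.from_quat(s["tool_rot"]); print(s["q"].round(2)); go([.48,-.342,.2],rotfor([0,0,1],.15))
E
```

```text
t: 7.75
tcp_pos: [0.5079, 0.1117, 0.2123]
tool_rot: [0.963, 0.06, 0.26, -0.018]
force: [0.2, -0.2, 0.2]
finger_gap: 0.307
gripper_force: 39.4
t: 8.25
tcp_pos: [0.5141, 0.1134, 0.2114]
tool_rot: [0.998, 0.065, 0.015, -0.005]
force: [1.7, -0.1, -0.5]
finger_gap: 0.307
gripper_force: 39.4
[-0.    0.41  1.72  0.02  0.98  1.43]
slide cm [-9.28 44.73  0.47] then turn [-0.0082 -0.0316 -0.0206]
```

```bash
python3 -m creep '[{"slide":[-0.62,3,0],"angular":[0,0,0],"claw":-1},{"slide":[-0.62,3,0],"angular":[0,0,0],"claw":-1},{"slide":[-0.62,3,0],"angular":[0,0,0],"claw":-1},{"slide":[-0.62,3,0],"angular":[0,0,0],"claw":-1},{"slide":[-0.62,3,0],"angular":[0,0,0],"claw":-1},{"slide":[-0.62,3,0],"angular":[0,0,0],"claw":-1},{"slide":[-0.62,3,0],"angular":[0,0,0],"claw":-1},{"slide":[-0.62,3,0],"angular":[0,0,0],"claw":-1},{"slide":[-0.62,3,0],"angular":[0,0,0],"claw":-1},{"slide":[-0.62,3,0],"angular":[0,0,0],"claw":-1}]'
python3 -m creep '[{"slide":[-0.62,3,0],"angular":[0,0,0],"claw":-1},{"slide":[-0.62,3,0],"angular":[0,0,0],"claw":-1},{"slide":[-0.62,3,0],"angular":[0,0,0],"claw":-1},{"slide":[-0.62,3,0],"angular":[0,0,0],"claw":-1},{"slide":[-0.62,2.7,0],"angular":[0,0,0],"claw":-1},{"slide":[0,0,0],"angular":[-0.008,-0.03,-0.02],"claw":-1},{"slide":[0,0,0],"angular":[0,0,0],"claw":-1}]'
python3 - <<'E'
from h import *
im,T=wshot("w4"); s=manip.sense(); print(s["tcp_pos"])
for z in (-.046,): print(project("wrist",s["tcp_pos"]+[0,0,z],T)); 
print("tray mid floor",project("wrist",np.array([.48,-.342,.004]),T))
go([.48,-.342,.055],rotfor([0,0,1],.15))
E
```

```text
t: 9.08
tcp_pos: [0.4848, -0.1929, 0.2058]
tool_rot: [0.998, 0.064, 0.014, -0.005]
force: [1.6, -0.2, -0.5]
finger_gap: 0.308
gripper_force: 39.5
t: 9.67
tcp_pos: [0.4737, -0.3429, 0.2034]
tool_rot: [0.997, 0.074, -0.0, -0.0]
force: [-0.5, 0.6, -0.8]
finger_gap: 0.31
gripper_force: 39.6
[ 0.47346891 -0.34137137  0.20334459]
[315.23890156 225.2633084 ]
tray mid floor [317.75352616 169.4448226 ]
slide cm [ 0.65  0.19 14.83] then turn [-0.0019  0.001  -0.0017]
```

View pics/w4.png

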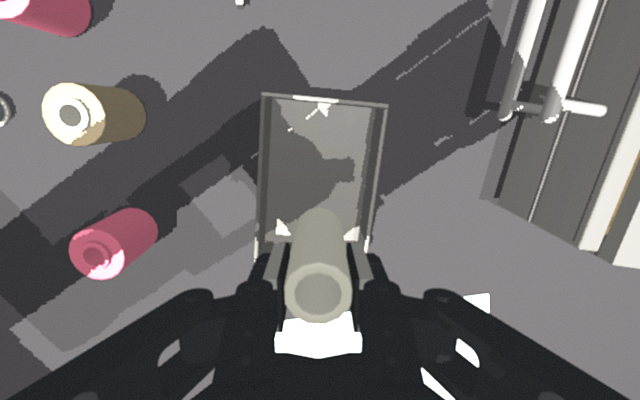

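w4: the tray rim's far corners are at (262,95) and (388,104). The tube hangs over the tray's middle, in line with it.

```bash
python3 - <<'E'
from h import *
T=np.load("pics/w4.npy"); a=onz((262,95),.05,T);b=onz((388,104),.05,T); d=(b-a)/np.linalg.norm(b-a); n=np.array([d[1],-d[0]]); n=-n if n[0]>0 else n
c=(a+b)/2+.08*n; print(a,b,np.linalg.norm(b-a),c); go([*c,.056],None)
E
```

```text
[ 0.5448 -0.2844] [ 0.5533 -0.3921] 0.10803490176790094 [ 0.469298   -0.34454426]
slide cm [-0.44  0.28 14.73] then turn
```

```bash
python3 -m creep '[{"slide":[-0.1,0.1,2],"angular":[0,0,0],"claw":-1},{"slide":[-0.1,0.1,2],"angular":[0,0,0],"claw":-1},{"slide":[0,0.1,2],"angular":[0,0,0],"claw":-1},{"slide":[0,0,2],"angular":[0,0,0],"claw":-1},{"slide":[0,0,2],"angular":[0,0,0],"claw":-1},{"slide":[0,0,2],"angular":[0,0,0],"claw":-1},{"slide":[0,0,1.8],"angular":[0,0,0],"claw":-1},{"slide":[0,0,0.6],"angular":[0,0,0],"claw":-1},{"slide":[0,0,0],"angular":[0,0,0],"claw":-1}]'
python3 -m creep '[{"slide":[0,0,0.2],"angular":[0,0,0],"claw":-1},{"slide":[0,0,0.1],"angular":[0,0,0],"claw":-1},{"slide":[0,0,0],"angular":[0,0,0],"claw":-1}]'
```

```text
t: 10.47
tcp_pos: [0.4711, -0.3428, 0.059]
tool_rot: [0.997, 0.075, -0.002, -0.002]
force: [-0.6, 1.3, -0.4]
finger_gap: 0.304
gripper_force: 39.6
t: 10.72
tcp_pos: [0.4728, -0.3455, 0.0586]
tool_rot: [0.997, 0.074, -0.0, 0.001]
force: [1.1, 0.0, -0.2]
finger_gap: 0.31
gripper_force: 39.6
```

```bash
python3 -m creep '[{"slide":[0,0,0.2],"angular":[0,0,0],"claw":-1},{"slide":[0,0,0.2],"angular":[0,0,0],"claw":-1},{"slide":[0,0,0],"angular":[0,0,0],"claw":-1}]'
python3 -m creep '[{"slide":[0,0,0.2],"angular":[0,0,0],"claw":-1},{"slide":[0,0,0],"angular":[0,0,0],"claw":-1}]'
```

```text
t: 10.97
tcp_pos: [0.4722, -0.3452, 0.0538]
tool_rot: [0.997, 0.074, -0.001, -0.0]
force: [-0.1, -0.8, -0.9]
finger_gap: 0.307
gripper_force: 39.5
t: 11.13
tcp_pos: [0.4721, -0.3451, 0.0515]
tool_rot: [0.997, 0.074, -0.001, -0.0]
force: [-0.3, 0.1, -0.4]
finger_gap: 0.305
gripper_force: 39.5
```

```bash
python3 -m creep '[{"slide":[0,0,0.15],"angular":[0,0,0],"claw":-1},{"slide":[0,0,0],"angular":[0,0,0],"claw":-1}]'; python3 -m creep '[{"slide":[0,0,0.15],"angular":[0,0,0],"claw":-1},{"slide":[0,0,0],"angular":[0,0,0],"claw":-1}]';python3 -m creep '[{"slide":[0,0,0.15],"angular":[0,0,0],"claw":-1},{"slide":[0,0,0],"angular":[0,0,0],"claw":-1}]'
```

```text
t: 11.3
tcp_pos: [0.4723, -0.3453, 0.0504]
tool_rot: [0.997, 0.074, -0.001, -0.0]
force: [0.1, -0.5, 2.7]
finger_gap: 0.305
gripper_force: 39.7
t: 11.47
tcp_pos: [0.4724, -0.3454, 0.0503]
tool_rot: [0.997, 0.074, -0.001, 0.0]
force: [-2.7, 1.0, 9.3]
finger_gap: 0.305
gripper_force: 40.5
t: 11.63
tcp_pos: [0.4724, -0.3455, 0.0502]
tool_rot: [0.997, 0.074, -0.001, 0.0]
force: [-3.3, 1.8, 20.1]
finger_gap: 0.309
gripper_force: 41.4
```

Floor contact reached. I relax slightly, release and rise.

```bash
python3 -m creep '[{"slide":[0,0,-0.3],"angular":[0,0,0],"claw":-1},{"slide":[0,0,0],"angular":[0,0,0],"claw":0},{"slide":[0,0,0],"angular":[0,0,0],"claw":1},{"slide":[0,0,0],"angular":[0,0,0],"claw":1},{"slide":[0,0,0],"angular":[0,0,0],"claw":1},{"slide":[0,0,0],"angular":[0,0,0],"claw":1},{"slide":[0,0,-1],"angular":[0,0,0],"claw":1},{"slide":[0,0,-2],"angular":[0,0,0],"claw":1},{"slide":[0,0,-2],"angular":[0,0,0],"claw":1},{"slide":[0,0,-2],"angular":[0,0,0],"claw":1}]' 
python3 -m creep '[{"slide":[0,0,-2.5],"angular":[0,0,0],"claw":1},{"slide":[0,0,-2.5],"angular":[0,0,0],"claw":1},{"slide":[0,0,-2.5],"angular":[0,0,0],"claw":1},{"slide":[0,0,0],"angular":[0,0,0],"claw":1}]'
python3 - <<'E'
from h import *
im,T=wshot("w5"); s=manip.sense(); print(s["tcp_pos"]); go([.507,-.140,.17],rotfor([0,0,1],.15))
E
```

```text
t: 12.47
tcp_pos: [0.4722, -0.345, 0.1212]
tool_rot: [0.997, 0.074, -0.001, -0.0]
force: [0.1, 0.3, 0.2]
finger_gap: 0.997
gripper_force: 0.0
t: 12.8
tcp_pos: [0.4749, -0.3476, 0.2011]
tool_rot: [0.997, 0.074, 0.003, 0.004]
force: [0.7, -0.9, 0.5]
finger_gap: 1.002
gripper_force: 0.0
[ 0.47399374 -0.3466731   0.19874394]
slide cm [  6.33 -19.96   2.78] then turn [ 0.0056 -0.0023 -0.001 ]
```

```bash
python3 -m creep '[{"slide":[0.8,-2.5,0],"angular":[0.006,0,0],"claw":1},{"slide":[0.8,-2.5,0],"angular":[0,0,0],"claw":1},{"slide":[0.8,-2.5,0],"angular":[0,0,0],"claw":1},{"slide":[0.8,-2.5,0],"angular":[0,0,0],"claw":1},{"slide":[0.8,-2.5,0],"angular":[0,0,0],"claw":1},{"slide":[0.8,-2.5,0],"angular":[0,0,0],"claw":1},{"slide":[0.8,-2.5,0.9],"angular":[0,0,0],"claw":1},{"slide":[0.7,-2.5,0.9],"angular":[0,0,0],"claw":1},{"slide":[0,0,0.9],"angular":[0,0,0],"claw":1},{"slide":[0,0,0],"angular":[0,0,0],"claw":1}]' 
python3 - <<'E'
from h import *
im,T=wshot("w6"); s=manip.sense(); A=R.from_quat(s["tool_rot"]); print(s["tcp_pos"],A.apply([0,0,1]).round(3))
print(project("wrist",s["tcp_pos"]+A.apply([0,0,s["tcp_pos"][2]-.075]),T),project("wrist",np.array([.507,-.14,.075]),T))
cv2.imwrite("pics/v6.png",np.vstack([im[0:300],cv2.imread("pics/w5.png")[0:300]]))
E
```

```text
t: 13.68
tcp_pos: [0.5032, -0.1358, 0.167]
tool_rot: [0.997, 0.076, -0.004, -0.005]
force: [-0.4, 0.1, 0.1]
finger_gap: 1.0
gripper_force: 0.0
[ 0.50402963 -0.13722906  0.16783828] [-0.006  0.007 -1.   ]
[319.93982113 203.1983382 ] [325.29884139 199.33220694]
```

View pics/v6.png

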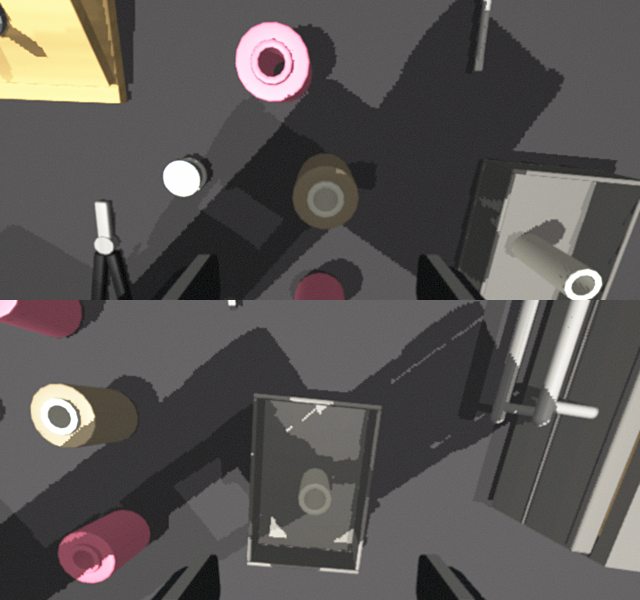

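The spool's bore is at (326,199), as predicted (325,199). In the lower half, the tube stands in the tray. Now I grasp the spool.

```bash
python3 - <<'E'
from h import *
go([.507,-.140,.035],rotfor([0,0,1],.15))
E
python3 -m creep '[{"slide":[0.25,0.3,1.5],"angular":[0,0,0],"claw":1},{"slide":[0,0,1.8],"angular":[0,0,0],"claw":1},{"slide":[0,0,1.8],"angular":[0,0,0],"claw":1},{"slide":[0,0,0],"angular":[0,0,0],"claw":1},{"slide":[0,0,0],"angular":[0,0,0],"claw":1}]'
python3 - <<'E'
from h import *
go([.507,-.140,.035],rotfor([0,0,1],.15))
E
```

```text
slide cm [ 0.32  0.43 13.28] then turn [-0.0082  0.005   0.0002]
t: 14.15
tcp_pos: [0.5074, -0.1412, 0.1177]
tool_rot: [0.997, 0.074, -0.002, -0.004]
force: [-1.0, 0.1, 0.2]
finger_gap: 1.005
gripper_force: 0.0
slide cm [ 0.01 -0.06  8.27] then turn [-0.0074  0.0035 -0.0027]
```

```bash
python3 -m creep '[{"slide":[0,0,1.6],"angular":[-0.007,0.003,-0.003],"claw":1},{"slide":[0,-0.05,1.6],"angular":[0,0,0],"claw":1},{"slide":[0,0,1.6],"angular":[0,0,0],"claw":1},{"slide":[0,0,1.6],"angular":[0,0,0],"claw":1},{"slide":[0,0,1.6],"angular":[0,0,0],"claw":1},{"slide":[0,0,0.2],"angular":[0,0,0],"claw":1},{"slide":[0,0,0],"angular":[0,0,0],"claw":1},{"slide":[0,0,0],"angular":[0,0,0],"claw":1}]'
python3 -m creep '[{"slide":[0,0,0],"angular":[0,0,0],"claw":-1},{"slide":[0,0,0],"angular":[0,0,0],"claw":-1},{"slide":[0,0,0],"angular":[0,0,0],"claw":-1},{"slide":[0,0,0],"angular":[0,0,0],"claw":-1},{"slide":[0,0,0],"angular":[0,0,0],"claw":-1},{"slide":[0,0,0],"angular":[0,0,0],"claw":-1},{"slide":[0,0,0],"angular":[0,0,0],"claw":-1}]' 60
python3 - <<'E'
from h import *
go([.507,-.140,.035],rotfor([0,0,1],.15)); print(manip.sense()["gripper_force"])
E
```

```text
t: 14.82
tcp_pos: [0.5087, -0.1404, 0.0373]
tool_rot: [0.997, 0.076, 0.001, 0.001]
force: [-0.0, 0.1, 0.7]
finger_gap: 0.999
gripper_force: 0.0
t: 15.4
tcp_pos: [0.5085, -0.1399, 0.0374]
tool_rot: [0.997, 0.076, 0.001, 0.001]
force: [-0.8, 0.1, 5.4]
finger_gap: 0.563
gripper_force: 62.2
slide cm [-0.15 -0.01  0.24] then turn [ 0.0018 -0.0028  0.0019]
62.15755965560675
```

```bash
python3 -m creep '[{"slide":[0,0,-1],"angular":[0,0,0],"claw":-1},{"slide":[0,0,-2.2],"angular":[0,0,0],"claw":-1},{"slide":[0,0,-2.2],"angular":[0,0,0],"claw":-1},{"slide":[0,0,-2.2],"angular":[0,0,0],"claw":-1},{"slide":[0,0,-2.2],"angular":[0,0,0],"claw":-1},{"slide":[0,0,-2.2],"angular":[0,0,0],"claw":-1},{"slide":[0,0,-2.2],"angular":[0,0,0],"claw":-1},{"slide":[0,0,-2.2],"angular":[0,0,0],"claw":-1},{"slide":[0,0,-2.2],"angular":[0,0,0],"claw":-1},{"slide":[0,0,0],"angular":[0,0,0],"claw":-1}]' 60
python3 - <<'E'
from h import *
s=manip.sense(); print(s["tcp_pos"])
im,T=wshot("w7"); A=R.from_quat(s["tool_rot"]); p=project("wrist",s["tcp_pos"]+A.apply([0,0,-.0376]),T); print("axis at tube top",p)
g=cv2.cvtColor(im,cv2.COLOR_BGR2GRAY); hsv=cv2.cvtColor(im,cv2.COLOR_BGR2HSV)
x0,y0=int(p[0])-60,int(p[1])-50
for y in range(y0,min(y0+110,400),6): print(y,' '.join(f"{g[y,x]:3d}" for x in range(x0,x0+120,6)))
go([.5262,.1128,.2500],rotfor(AX,YAW))
E
```

```text
t: 16.23
tcp_pos: [0.5098, -0.1405, 0.227]
tool_rot: [0.997, 0.076, 0.005, 0.003]
force: [0.3, -1.5, -1.2]
finger_gap: 0.56
gripper_force: 62.1
[ 0.50982075 -0.14052796  0.22695117]
axis at tube top [317.85772237 303.93642398]
253  31  17  63  62  74  76  78  76  77  74  77  80  76  76  74  75  79  64  63  48
259  21  58  65  77  79  76  78  76  75  74  75  74  73  75  75  77  76  75  72  61
265  16  62  74  74  73  77  74  73  75  73  74  72  73  73  73  74  72  76  75  69
271  25  73  74  70  71  76  75  75  94  98  95  93  95  84  74  74  78  77  74  76
277  63  70  75  76  73  75  91  98 118 121 121 122 123 100  93  75  74  74  75  74
283  75  76  73  76  78  89 115 118 118 115 116 114 116 114 121  95  76  74  74  75
289  74  74  73  74  75 102 117 113  98  97  95  98  92 110 116 115  79  75  74  75
295  74  75  75  72  73 120 115  90  93  94  94  97  92  93 115 112  99  73  76  75
301  70  76  73  74  85 115 109  93  93  97  92  96  92  92  88 115 115  78  74  74
307  74  78  74  78 105 116  96  91  95  96  91  94  96  93  90 115 113  78  73  76
313  75  77  73  75  78 114 112  93  95 100  96  97  97  93  95 115 114  76  76  76
319  65  72  74  68  74 116 120  94  92  94  97  95  96  91 114 115  72  73  74  76
325  85  74  74  76  76  87 115 117 100  95  94  95  95 119 112 107  75  74  71  73
331  85  87  73  74  75  72  81 113 118 116 114 116 116 113  96  75  75  74  77  80
337  86  85  82  75  77  74  74  70  87 109 114 111  96  73  74  76  73  78  77  85
343  85  83  86  87  73  77  76  73  73  74  74  71  75  78  74  71  74  87  90  83
349  87  86  88  86  87  78  73  75  74  74  74  72  76  74  72  79  86  86  86  88
355  18  22  13  17  18  16  22  30  56  78  78  79  65  32  19  20  14  13  21  13
361  18  28  28  16  17  19  16  22  22  19  19  22   9  18  16  22  21  11  19  19
slide cm [  5.57 -24.72  -2.58] then turn [-0.0063  0.5175  0.0392]
```

The bore sits within 1 mm of the tool axis. I carry the spool to the pre-insertion point above the freed spindle.

```bash
python3 -m creep '[{"slide":[0.4,-2.5,0],"angular":[0,0,0],"claw":-1},{"slide":[0.4,-2.5,0],"angular":[0,0,0],"claw":-1},{"slide":[0.4,-2.5,0],"angular":[0,0,0],"claw":-1},{"slide":[0.4,-2.5,0],"angular":[0,0,0],"claw":-1},{"slide":[0.4,-2.5,0],"angular":[0,0,0],"claw":-1},{"slide":[0.4,-2.5,0],"angular":[0,0,0],"claw":-1},{"slide":[0.4,-2.5,0],"angular":[0,0,0],"claw":-1},{"slide":[0.4,-2.5,0],"angular":[0,0,0],"claw":-1},{"slide":[0.4,-2.5,0],"angular":[0,0,0],"claw":-1},{"slide":[0,-2,0],"angular":[0,0,0],"claw":-1}]' 60
python3 -m creep '[{"slide":[0,0,0],"angular":[0,0.08,0.006],"claw":-1},{"slide":[0,0,0],"angular":[0,0.08,0.006],"claw":-1},{"slide":[0,0,0],"angular":[0,0.08,0.006],"claw":-1},{"slide":[0,0,0],"angular":[0,0.08,0.006],"claw":-1},{"slide":[0,0,0],"angular":[0,0.08,0.006],"claw":-1},{"slide":[0,0,0],"angular":[0,0.08,0.006],"claw":-1},{"slide":[0,0,0],"angular":[0,0,0],"claw":-1},{"slide":[0,0,0],"angular":[0,0,0],"claw":-1},{"slide":[0,0,0],"angular":[0,0,0],"claw":-1}]'
cat >> h.py <<'E'
AX2=np.array([-.4963,-.061,.866]); FIN=np.array([.5797,.1201,.0881]); RT=rotfor(AX2,.1225)
E
python3 - <<'E'
from h import *
s=manip.sense();print(s["q"].round(2)); go(FIN+.14*AX2,RT)
E
```

```text
t: 17.12
tcp_pos: [0.5051, 0.1098, 0.2207]
tool_rot: [0.997, 0.076, -0.001, -0.0]
force: [0.2, -0.8, -2.1]
finger_gap: 0.562
gripper_force: 62.2
t: 17.87
tcp_pos: [0.5068, 0.108, 0.222]
tool_rot: [0.97, 0.056, 0.237, -0.018]
force: [1.3, 0.2, -1.5]
finger_gap: 0.565
gripper_force: 62.3
[-0.06  0.28  2.06  0.26  0.34  1.17]
slide cm [-0.24 -0.31  1.3 ] then turn [-0.0046  0.0437 -0.0084]
```

```bash
python3 -m creep '[{"slide":[-0.12,-0.15,0.6],"angular":[-0.002,0.022,-0.004],"claw":-1},{"slide":[-0.12,-0.15,0.6],"angular":[-0.002,0.022,-0.004],"claw":-1},{"slide":[0,0,0],"angular":[0,0,0],"claw":-1},{"slide":[0,0,0],"angular":[0,0,0],"claw":-1},{"slide":[0,0,0],"angular":[0,0,0],"claw":-1},{"slide":[0,0,0],"angular":[0,0,0],"claw":-1}]'
python3 - <<'E'
from h import *
go(FIN+.14*AX2,RT); go(FIN+.1*AX2,RT)
E
```

```text
t: 18.37
tcp_pos: [0.5103, 0.1115, 0.211]
tool_rot: [0.964, 0.059, 0.26, -0.016]
force: [-0.2, -0.6, -0.8]
finger_gap: 0.565
gripper_force: 62.3
slide cm [-0.09 -0.01  0.14] then turn [-0.0004 -0.0026 -0.0003]
slide cm [-0.1  -0.01  4.14] then turn [-0.0004 -0.0026 -0.0003]
```

```bash
python3 -m creep '[{"slide":[-0.09,0,0.8],"angular":[0,0,0],"claw":-1},{"slide":[0,0,0.8],"angular":[0,0,0],"claw":-1},{"slide":[0,0,0.8],"angular":[0,0,0],"claw":-1},{"slide":[0,0,0.8],"angular":[0,0,0],"claw":-1},{"slide":[0,0,0.6],"angular":[0,0,0],"claw":-1},{"slide":[0,0,0],"angular":[0,0,0],"claw":-1},{"slide":[0,0,0],"angular":[0,0,0],"claw":-1}]'
python3 - <<'E'
from h import *
go(FIN+.1*AX2,RT); print(manip.sense()["q"].round(2))
E
python3 -m creep '[{"slide":[0,0,0.4],"angular":[0,0,0],"claw":-1},{"slide":[0,0,0.4],"angular":[0,0,0],"claw":-1},{"slide":[0,0,0.4],"angular":[0,0,0],"claw":-1},{"slide":[0,0,0],"angular":[0,0,0],"claw":-1}]'
python3 - <<'E'
from h import *
go(FIN+.06*AX2,RT); print(manip.sense()["q"].round(2))
E
```

```text
t: 18.95
tcp_pos: [0.5278, 0.1138, 0.1772]
tool_rot: [0.964, 0.059, 0.259, -0.016]
force: [-0.9, -0.9, -1.3]
finger_gap: 0.561
gripper_force: 62.3
slide cm [0.07 0.   0.33] then turn [-0.0007 -0.0016 -0.0006]
[-0.04  0.4   2.09  0.57  0.15  0.86]
t: 19.28
tcp_pos: [0.5337, 0.1145, 0.167]
tool_rot: [0.964, 0.059, 0.259, -0.016]
force: [0.3, -1.1, -1.2]
finger_gap: 0.56
gripper_force: 62.3
slide cm [0.06 0.01 3.14] then turn [-0.0006 -0.002  -0.0007]
[-0.04  0.43  2.09  0.67  0.13  0.77]
```

```bash
python3 -m creep '[{"slide":[0.05,0,0.4],"angular":[0,0,0],"claw":-1},{"slide":[0,0,0.4],"angular":[0,0,0],"claw":-1},{"slide":[0,0,0.4],"angular":[0,0,0],"claw":-1},{"slide":[0,0,0],"angular":[0,0,0],"claw":-1}]'
python3 -m creep '[{"slide":[0,0,0.4],"angular":[0,0,0],"claw":-1},{"slide":[0,0,0.4],"angular":[0,0,0],"claw":-1},{"slide":[0,0,0.4],"angular":[0,0,0],"claw":-1},{"slide":[0,0,0.4],"angular":[0,0,0],"claw":-1},{"slide":[0,0,0],"angular":[0,0,0],"claw":-1}]'
python3 - <<'E'
from h import *
go(FIN,RT); s=manip.sense(); print(s["q"].round(2), R.from_quat(s["tool_rot"]).inv().apply(s["force"]).round(1))
E
```

```text
t: 19.62
tcp_pos: [0.5401, 0.1153, 0.1568]
tool_rot: [0.964, 0.059, 0.259, -0.016]
force: [0.8, -0.3, -1.4]
finger_gap: 0.563
gripper_force: 62.3
t: 20.03
tcp_pos: [0.548, 0.1163, 0.1429]
tool_rot: [0.964, 0.059, 0.259, -0.016]
force: [0.1, -0.3, -1.1]
finger_gap: 0.56
gripper_force: 62.3
slide cm [0.01 0.01 6.34] then turn [-0.0005 -0.0019 -0.0009]
[-0.03  0.5   2.07  0.99  0.09  0.45] [-0.5  0.3  1. ]
```

The spool's end is 27 mm past the pin tip with no force, so it is threaded on. I continue down.

```bash
python3 -m creep '[{"slide":[0,0,0.5],"angular":[0,0,0],"claw":-1},{"slide":[0,0,0.5],"angular":[0,0,0],"claw":-1},{"slide":[0,0,0.5],"angular":[0,0,0],"claw":-1},{"slide":[0,0,0.5],"angular":[0,0,0],"claw":-1},{"slide":[0,0,0.5],"angular":[0,0,0],"claw":-1},{"slide":[0,0,0],"angular":[0,0,0],"claw":-1}]'
python3 -m creep '[{"slide":[0,0,0.5],"angular":[0,0,0],"claw":-1},{"slide":[0,0,0.5],"angular":[0,0,0],"claw":-1},{"slide":[0,0,0.5],"angular":[0,0,0],"claw":-1},{"slide":[0,0,0.5],"angular":[0,0,0],"claw":-1},{"slide":[0,0,0.5],"angular":[0,0,0],"claw":-1},{"slide":[0,0,0],"angular":[0,0,0],"claw":-1}]'
python3 - <<'E'
from h import *
go(FIN,RT); s=manip.sense(); print(s["q"].round(2), R.from_quat(s["tool_rot"]).inv().apply(s["force"]).round(1))
E
```

```text
t: 20.53
tcp_pos: [0.5605, 0.1178, 0.1211]
tool_rot: [0.964, 0.059, 0.259, -0.016]
force: [1.1, -0.4, -0.5]
finger_gap: 0.568
gripper_force: 62.3
t: 21.03
tcp_pos: [0.5729, 0.1193, 0.0995]
tool_rot: [0.964, 0.059, 0.259, -0.016]
force: [0.6, 0.1, -0.8]
finger_gap: 0.564
gripper_force: 62.3
slide cm [0.02 0.   1.33] then turn [-0.0004 -0.0017 -0.0012]
[-0.02  0.61  2.04  1.94  0.08 -0.49] [0.1 0.  1. ]
```

```bash
python3 -m creep '[{"slide":[0,0,0.4],"angular":[0,0,0],"claw":-1},{"slide":[0,0,0.4],"angular":[0,0,0],"claw":-1},{"slide":[0,0,0.2],"angular":[0,0,0],"claw":-1},{"slide":[0,0,0],"angular":[0,0,0],"claw":-1}]'
python3 -m creep '[{"slide":[0,0,0.15],"angular":[0,0,0],"claw":-1},{"slide":[0,0,0],"angular":[0,0,0],"claw":-1}]'
python3 -m creep '[{"slide":[0,0,0.15],"angular":[0,0,0],"claw":-1},{"slide":[0,0,0],"angular":[0,0,0],"claw":-1}]'
python3 -m creep '[{"slide":[0,0,0.15],"angular":[0,0,0],"claw":-1},{"slide":[0,0,0],"angular":[0,0,0],"claw":-1}]'
python3 - <<'E'
from h import *
go(FIN,RT); s=manip.sense(); print(s["q"].round(2), R.from_quat(s["tool_rot"]).inv().apply(s["force"]).round(1))
E
```

```text
t: 21.37
tcp_pos: [0.5777, 0.1199, 0.0912]
tool_rot: [0.964, 0.059, 0.259, -0.016]
force: [0.6, 0.7, -0.7]
finger_gap: 0.563
gripper_force: 62.3
t: 21.53
tcp_pos: [0.5785, 0.1201, 0.0899]
tool_rot: [0.964, 0.059, 0.259, -0.016]
force: [0.3, 0.4, -1.5]
finger_gap: 0.56
gripper_force: 62.3
t: 21.7
tcp_pos: [0.5793, 0.1201, 0.0884]
tool_rot: [0.964, 0.059, 0.259, -0.016]
force: [0.3, 0.1, -0.6]
finger_gap: 0.563
gripper_force: 62.3
t: 21.87
tcp_pos: [0.5794, 0.1202, 0.0881]
tool_rot: [0.964, 0.059, 0.26, -0.016]
force: [-5.2, -1.6, 9.0]
finger_gap: 0.564
gripper_force: 63.5
slide cm [0.02 0.02 0.01] then turn [-0.0003 -0.0026 -0.0007]
[-0.02  0.64  2.03  2.15  0.09 -0.71] [ -0.1   1.  -10.5]
```

Contact came exactly at the predicted home depth. I give it one firm push, then release and look.

```bash
python3 -m creep '[{"slide":[0,0,0.15],"angular":[0,0,0],"claw":-1},{"slide":[0,0,0],"angular":[0,0,0],"claw":-1}]'
python3 -m creep '[{"slide":[0,0,0],"angular":[0,0,0],"claw":0.3},{"slide":[0,0,0],"angular":[0,0,0],"claw":0.6},{"slide":[0,0,0],"angular":[0,0,0],"claw":1},{"slide":[0,0,0],"angular":[0,0,0],"claw":1},{"slide":[0,0,0],"angular":[0,0,0],"claw":1},{"slide":[0,0,-0.6],"angular":[0,0,0],"claw":1},{"slide":[0,0,-0.6],"angular":[0,0,0],"claw":1},{"slide":[0,0,-0.6],"angular":[0,0,0],"claw":1},{"slide":[0,0,-0.6],"angular":[0,0,0],"claw":1},{"slide":[0,0,-0.6],"angular":[0,0,0],"claw":1}]'
python3 -m creep '[{"slide":[0,0,-0.8],"angular":[0,0,0],"claw":1},{"slide":[0,0,-0.8],"angular":[0,0,0],"claw":1},{"slide":[0,0,-0.8],"angular":[0,0,0],"claw":1},{"slide":[0,0,-0.8],"angular":[0,0,0],"claw":1},{"slide":[0,0,-0.8],"angular":[0,0,0],"claw":1},{"slide":[0,0,-0.8],"angular":[0,0,0],"claw":1},{"slide":[0,0,-1],"angular":[0,0,0],"claw":1},{"slide":[0,0,-1],"angular":[0,0,0],"claw":1},{"slide":[0,0,-1],"angular":[0,0,0],"claw":1},{"slide":[0,0,-1],"angular":[0,0,0],"claw":1}]'
python3 -m creep '[{"slide":[0,0,-2],"angular":[0,0,0],"claw":1},{"slide":[0,0,-2],"angular":[0,0,0],"claw":1},{"slide":[0,0,-2],"angular":[0,0,0],"claw":1},{"slide":[0,0,-2],"angular":[0,0,0],"claw":1},{"slide":[0,0,0],"angular":[0,0,0],"claw":1},{"slide":[0,0,0],"angular":[0,0,0],"claw":1}]'
python3 - <<'E'
from h import *
a=viewer.snapshot("side"); b,T=wshot("w9")
a=cv2.resize(a[100:350,210:430],None,fx=1.6,fy=1.6); b=cv2.resize(b[40:290,60:450],None,fx=1.1,fy=1.1)
h=max(a.shape[0],b.shape[0]); pad=lambda i: cv2.copyMakeBorder(i,0,h-i.shape[0],0,0,cv2.BORDER_CONSTANT)
o=np.hstack([pad(a),pad(b)]); print(o.shape); cv2.imwrite("pics/v9.png",o)
E
```

```text
t: 22.03
tcp_pos: [0.5795, 0.1203, 0.088]
tool_rot: [0.964, 0.059, 0.26, -0.016]
force: [-10.5, -1.9, 21.9]
finger_gap: 0.565
gripper_force: 64.9
t: 22.87
tcp_pos: [0.5654, 0.1185, 0.1114]
tool_rot: [0.964, 0.059, 0.259, -0.016]
force: [-0.1, -0.4, 0.0]
finger_gap: 0.998
gripper_force: 0.0
t: 23.7
tcp_pos: [0.5213, 0.1131, 0.1876]
tool_rot: [0.964, 0.059, 0.258, -0.016]
force: [0.5, 1.1, -0.1]
finger_gap: 1.002
gripper_force: 0.0
t: 24.2
tcp_pos: [0.4821, 0.1082, 0.2576]
tool_rot: [0.964, 0.059, 0.26, -0.016]
force: [0.9, -0.0, -0.5]
finger_gap: 1.002
gripper_force: 0.0
(400, 781, 3)
```

View pics/v9.png

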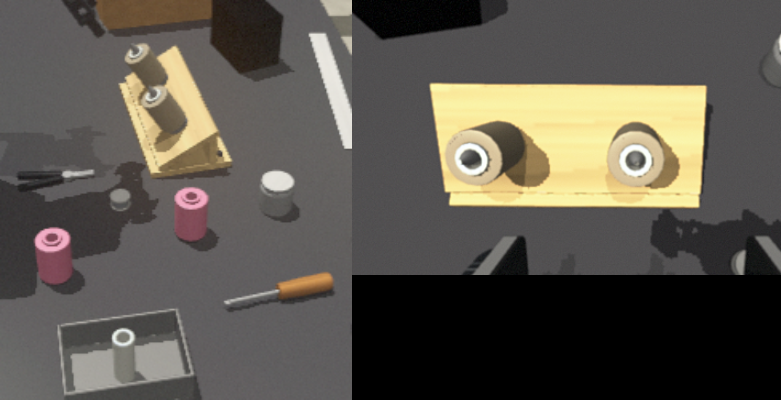

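The final view shows the spool home on the freed spindle at (160,108), level with its neighbour at (146,65). The tube stands in the tray at (123,355), and the bystanders are where they were.

```bash
python3 -c "
from station import ticket; print(ticket.sign_off())"
```

```text
the job is handed in; nothing more can be done
None
```

The empty tube stands in the grey tray, the full spool is pushed home against the felt washer on the freed right spindle, and I handed the job in at about 24 s.

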